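Change over the ball diverter and feed two balls

ROBOT

A 6-joint arm with a two-finger parallel gripper is mounted at the origin on a cart in front of the work surface, level with it; the furniture and walls round the work are solid. World frame = base frame: x ahead of the robot, y to its left, z up, the work surface at z = 0. Lengths are in m, angles in rad, forces in N, time in s.
With the tool pointing down it reaches from about 0.225 to 0.875 m from the base axis. Payload 3.4 kg.
Tool frame: the origin (TCP) lies at the very end of the fingers, on their centre line; the grasp point (between the pads) lies 19 mm behind it; z points along the fingers, y is the direction in which the jaws open and shut (so a half turn about z gives the same grasp; the last joint's range is limited). The gripper opens to 85 mm and grips with 20 to 120 N. Pads are 22 mm wide; open, the fingers measure 114 mm over their backs; the gripper's body (76 mm by 85 mm) begins 54 mm behind the grasp point. The pads swing forward as they close: fully open they stand 13 mm farther back than shut.
Start: joints at [1.041, 0.276, 1.505, -0, 1.361, -0.121], TCP at [0.229, 0.528, 0.21] pointing down, gripper open.
Joint ranges: [-2.89, 2.89], [-0.75, 2.08], [0.22, 2.7], [-1.18, 4.32], [0.11, 2.71], [-2.7, 2.7]. Speed limits (rad/s): [2.57, 2.57, 3.14, 3.14, 3.14, 3.14].

INTERFACE

Orientations are given as a unit quaternion [w, x, y, z].
In Python, from rig import telemetry, imaging, manip, finder gives the robot as it stands.
- The arm moves only by the tool arm_command, never from a script. Its argument "steps" is a list of rows, each a list of 3 entries, a list of its own where there are three numbers: the turn, a rotation vector about the world's x, y, z in rad, then the shift along the world's x, y, z in mm, then the closure in counts, from 0 (fully open) to 255 (shut). In form: [[[rx, ry, rz], [dx, dy, dz], grip], ...]. A call has 1 to 20 rows; each row shifts and turns the commanded pose from where the row before left it; what a row does not reach is not made up. A row lasts 1/8 s, in which the tool goes at most 62.5 mm and 10.7 degrees, less where a joint would pass 70% of its speed; a pose out of reach is approached as far as the arm can. A call is refused whole if a number of a shift passes 62.5 or a number of a turn 0.188, either way. A call with a gripper value outside its range is refused whole. The fingers move at their own pace and stop on an object; "newtons" is the grip in N (left out, the last holds). Time passes only in rows, so rows that do not move let the fingers close. It gives the time, the measured TCP pose, the force and the opening at its end, in the units of the state.
- telemetry.get_state(): the state, without advancing time (a new reading comes with each control period).
- imaging.get_image(name): name is "scene" or "top"; returns the picture (480x640x3 uint8, blue, green, red); there is no depth.
- imaging.camera_params(name): a dict with "intrinsics" (3x3 intrinsics, pixels), "D" ([k1, k2, p1, p2, k3] as OpenCV has them; the pictures are not rectified), "R" (3x3) and "t" (3): a world point X has camera coordinates R X + t. Camera axes: x right, y down, z forward; pixel columns grow to the right and rows downward; lengths in m; the calibration is good to about 2 mm. A picture is of the moment at which its call begins. camera_params takes no time and is no camera call.
- manip.sign_off(): hands the job in, once; it reports no verdict.
Trained networks look in the newest picture that a camera, given by its name, has taken for a name from the list of things; names that differ only in an ending like _2 or _b are one class to them, and where a whole thing is asked for, a point or a joint stands for the part that bears it (a point fixed in the world has none). Each returns a list of dicts, best first, with "score" (0 to 1); they miss things now and then, are a little off and sometimes report something else, mostly with a low value. They report only what shows in the picture. A call takes as long as a camera call. They do not tell look-alikes from the thing itself.
- finder.cut_out(camera, thing): "pixels" (480x640 bool, what is visible of it) and "extent" ([left, top, width, height] in pixels, round what is visible of it).
The state is a dict: "clock": time; "qpos": joint angles; "qd": joint speeds; "effort": joint torques, N m; "position": TCP position; "ee_rot": TCP orientation; "contact_force": force on the tool from outside, world axes, zero at the start; "moment": the same for the moment, N m; "width": finger opening in m.
Only numpy, scipy, OpenCV 4.12 (cv2) and the standard library are available. Lean on these libraries where they do the work, as an engineer would, in place of code of your own. Each camera call takes 0.05 s, during which the arm holds its last target.

TASK

Change the ball diverter over: press down the raised end of its seesaw gate with the fingertips until the gate tips over its pivot and stays down on that side. Then push the two waiting steel balls along the feed channel and over the small lip, so that both roll by themselves down the ramp, along the gate and into the bin on the newly lowered side. Only push with the fingers: do not lift a ball or touch one again once it is on the ramp, and leave the loose pump collars and the pin on the bench alone.

Things in the scene. Friction and masses are not known exactly. Their poses are not given: they have to be found in the camera images.
- diverter: Two-way ball diverter, grey steel and aluminium, fixed to the table; base 72 x 352 mm, feed stand behind. Origin: on the table top under the middle of the gate. +x: along the feed channel away from the gate (roughly away from the robot), +y: left, z up. Pivot axis along x at y 0, z 60 mm. Highest points: balls 141 mm, front wall of the gate's raised end 142 mm.
- gate (a joint): Tilt of the seesaw gate, rad. +0.26: left (+y) end raised, right end low, balls run right; -0.26: the reverse. It starts on either stop. Top-heavy: about 0.6 N on the raised pad moves it; past 0 it falls to the other stop. Aluminium trough 176 mm long along y, 38 mm wide inside, ends open, front wall 34 mm high, in front (-x) a press pad at each end and a 32 mm steel weight between.
- pad_left (a point): Middle of the top of the left press pad (flat tab, 48 mm along x, 36 mm along y, three thin rubber ribs), on the gate 63 mm left of and 25 mm above the pivot, 47 mm in front (-x) of the trough's middle. About 100 mm above the table when raised, 85 at mid-tilt, 68 when lowered. Axes tilt with the gate.
- pad_right (a point): The same for the right press pad, 63 mm right of the pivot.
- lip (a point): Top of the lip, a 2 mm cross ridge in the feed channel, at x 109, y 0, z 113 mm from the diverter's origin; axes as its. Channel along x, 35 mm wide, side walls 7 mm high, rear end open: level floor at z 111 mm from x 98 to 200 mm, then a ramp down to x 26, z 97 mm above the gate. A like ridge at x 158 mm lies behind the balls. About 1 N pushes a ball over a ridge.
- bin_left (a point): Middle of the floor of the left bin (inside 62 mm along x, 84 mm along y, floor 6 mm above the table; outer wall 86 mm, other walls about 50 mm high); axes as the diverter's.
- bin_right (a point): The same for the right bin.
- ball_front_center (a point): Centre of the steel ball nearer the gate, 30 mm diameter, about 110 g. At the start it rests in the feed channel against the lip, centre at x = 118, z = 126 mm in the diverter's frame. Pushed over the lip it rolls on by itself.
- ball_rear_center (a point): Centre of the second, equal steel ball just behind the first (touching it), x = 148 mm; pushed from behind it pushes the first.
- ball_front: The front ball, loose; origin is the lowest point at the start and turns with it (use its centre point).
- ball_rear: The rear ball, likewise.
- pump_collar_1: Loose pump collar, 28 mm wide, 34 mm tall, standing left of the diverter; origin under its middle. Leave alone.
- pump_collar_3: Another such loose pump collar. Leave alone.
- pin_spare_1: Loose steel spindle pin standing on its head, 26 mm wide, 110 mm tall; origin under its middle. Leave alone.
Things that resemble listed ones, but are neither listed nor needed, are in the scene too. What is shaped like the ball_front but green is not meant.

How it is judged:
By the outcome, as a careful person would: the job done as asked, in the order asked, and still so for the second after the job is handed in, with the robot touching nothing.
It also fails if it takes over 51 s, if anything falls off the work surface, if the arm or the gripper's body presses on something with over 40 N, if the wrist force passes 120 N, or if a joint passes its speed limit or range.

## Working session

There is one attempt and no reset: what is moved stays moved. The work goes in short steps, Python scripts to look and compute and a tool call to move; the robot and the scene stay as the last step left them, time stands still between calls to the robot, and variables do not carry over. Pictures are saved under pics/ and viewed, and the job is handed in when it is done.

Besides the shell and the picture viewer there is one more tool, called after "Emit:" as name([rows], argument=value, ...), one row to a line, values as JSON. arm_command: Moves the arm, as the interface text tells. Its arguments: {"type":"object","properties":{"steps":{"type":"array"},"newtons":{"type":"number"}},"required":["steps"]}

```bash
mkdir -p pics
python3 - <<'E'
from rig import telemetry, imaging, manip, finder
import cv2
print(telemetry.get_state())
for n in ["scene","top"]:
    im=imaging.get_image(n); cv2.imwrite(f"pics/{n}0.png",im)
    print(n,imaging.camera_params(n))
E
```

```text
{'clock': 0.0, 'qpos': array([ 1.04097850e+00,  2.76566528e-01,  1.50613518e+00, -1.47570188e-05,
        1.36071004e+00, -1.21008944e-01]), 'qd': array([-4.81823278e-04, -3.09652058e-04, -2.30127370e-05, -1.16678904e-03,
       -9.11983456e-04, -2.83703421e-04]), 'effort': array([-3.17922450e-04, -4.16770363e+01, -2.45802855e+01, -2.80499462e-04,
        1.11978062e-02,  2.09586307e-05]), 'position': array([0.22829407, 0.52711072, 0.20915517]), 'ee_rot': array([-2.83946232e-04,  2.02982440e-01,  9.79181955e-01, -8.64118826e-04]), 'contact_force': array([0.08837519, 0.25514882, 0.4529476 ]), 'moment': array([-0.03880916,  0.02518233,  0.00075431]), 'width': 0.08539768959157758}
scene {'intrinsics': array([[528.1438048 ,   0.        , 316.05477127],
       [  0.        , 528.1438048 , 238.81905736],
       [  0.        ,   0.        ,   1.        ]]), 'D': array([0.00571177, 0.        , 0.        , 0.        , 0.        ]), 'R': array([[ 7.67340156e-01, -6.41240123e-01, -4.35788126e-04],
       [-2.55029396e-01, -3.04557309e-01, -9.17717196e-01],
       [ 5.88344365e-01,  7.04312395e-01, -3.97234135e-01]]), 't': array([-0.49847155,  0.18258792,  0.9575454 ])}
top {'intrinsics': array([[445.80787789,   0.        , 322.97281908],
       [  0.        , 445.80787789, 240.40846336],
       [  0.        ,   0.        ,   1.        ]]), 'D': array([-0.10320337,  0.        ,  0.        ,  0.        ,  0.        ]), 'R': array([[ 0.02868564, -0.99950668,  0.01278798],
       [-0.99495984, -0.0297802 , -0.09574996],
       [ 0.09608355, -0.00997688, -0.99532327]]), 't': array([-0.16006159,  0.51452946,  1.03229992])}
```

View pics/scene0.png

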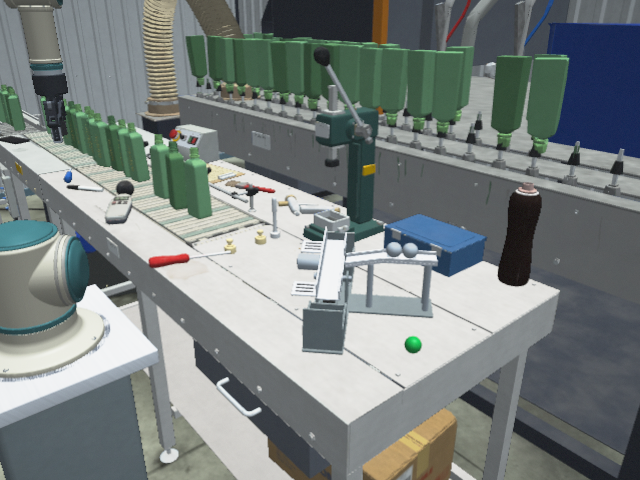

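View pics/top0.png

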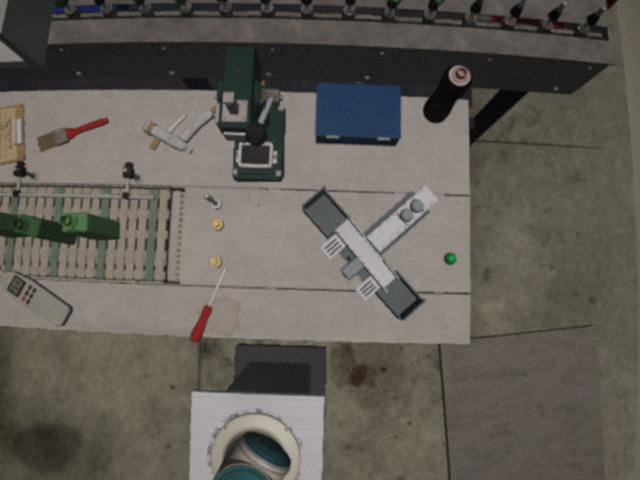

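The top view shows the diverter around (362,255), with the feed channel running up-right to the balls at about (405,215) and (417,206). The decoys are a green ball at (450,258), two collars at (217,224) and (215,262), and the pin at (213,200). I'll measure these next.

```bash
cat > h.py <<'E'
import numpy as np, cv2
from rig import telemetry, imaging, manip, finder
P={n:imaging.camera_params(n) for n in("scene","top")}
def proj(n,X):
    p=P[n]; r,_=cv2.Rodrigues(p["R"]); return cv2.projectPoints(np.atleast_2d(np.float64(X)),r,p["t"],p["intrinsics"],p["D"])[0][:,0]
def ray(n,uv):
    p=P[n]; q=cv2.undistortPoints(np.float64([[uv]]),p["intrinsics"],p["D"])[0,0]
    d=p["R"].T@np.r_[q,1]; c=-p["R"].T@p["t"]; return c,d/np.linalg.norm(d)
def atz(n,uv,z):
    c,d=ray(n,uv); return c+d*(z-c[2])/d[2]
def tri(a,b):
    A=np.zeros((3,3));v=np.zeros(3);L=[ray("scene",a),ray("top",b)]
    for c,d in L:
        M=np.eye(3)-np.outer(d,d);A+=M;v+=M@c
    x=np.linalg.solve(A,v); return x,[np.linalg.norm((np.eye(3)-np.outer(d,d))@(x-c)) for c,d in L]
E
python3 - <<'E'
from h import *
for n in("scene","top"):
    im=imaging.get_image(n)
    for t in["diverter","gate","ball_front","ball_rear"]:
        for r in finder.cut_out(n,t)[:4]:
            m=r["pixels"];ys,xs=np.nonzero(m)
            print(n,t,round(r["score"],2),r["extent"],xs.mean().round(1),ys.mean().round(1),m.sum())
    c=im[215:365,285:445] if n=="scene" else im[175:325,295:455]
    cv2.imwrite(f"pics/{n}1.png",cv2.resize(c,None,fx=5,fy=5,interpolation=cv2.INTER_CUBIC)[:600*2,:].__getitem__(slice(None)) if 0 else cv2.resize(c,(640,600),interpolation=cv2.INTER_CUBIC))
E
```

```text
scene diverter 0.63 [289.6, 231.5, 149.6, 121.6] 350.0 289.2 8331
scene diverter 0.53 [288.9, 231.9, 57.6, 67.4] 322.4 267.2 2446
scene gate 0.72 [387.3, 245.1, 16.9, 14.8] 394.3 249.1 203
scene gate 0.71 [292.0, 229.5, 51.6, 66.3] 322.3 267.6 2464
scene gate 0.54 [402.3, 246.2, 14.8, 13.0] 409.9 249.8 189
scene ball_front 0.63 [404.9, 337.5, 15.0, 14.3] 413.1 343.9 239
scene ball_front 0.48 [388.0, 239.6, 13.9, 16.7] 393.5 248.9 197
scene ball_rear 0.48 [405.4, 241.5, 16.2, 18.5] 410.0 250.1 187
top diverter 0.64 [301.0, 185.5, 140.1, 135.2] 369.6 246.8 7413
top diverter 0.24 [320.3, 220.0, 76.1, 79.9] 359.3 258.4 2395
top diverter 0.19 [412.2, 197.9, 11.0, 14.2] 416.1 205.2 141
top gate 0.95 [318.1, 219.5, 79.1, 80.7] 359.3 258.7 2602
top ball_front 0.52 [408.5, 201.6, 14.8, 10.9] 416.6 205.5 133
top ball_rear 0.46 [413.8, 202.0, 7.5, 9.8] 416.3 205.7 155
```

View pics/scene1.png

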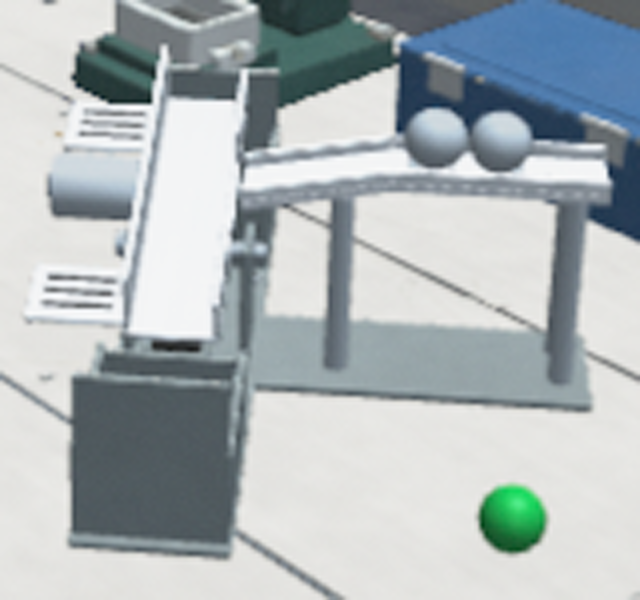

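View pics/top1.png

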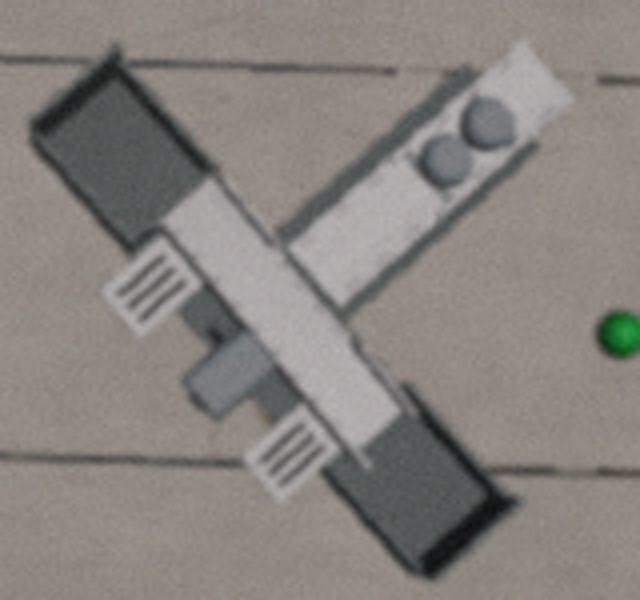

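```bash
cat > fit.py <<'E'
from h import *
from scipy.optimize import least_squares
S=lambda u,v:(285+u/4-.375,215+v/4-.375); T=lambda u,v:(295+u/4-.375,175+v/4-.375)
def pad(s,th):
    y,z=s*.063,.025; return [-.047,y*np.cos(th)-z*np.sin(th),.06+y*np.sin(th)+z*np.cos(th)]
obs=[("ball f",S(437,138),T(446,161)),("ball r",S(501,141),T(488,123)),("padL",S(107,127),T(152,285)),("padR",S(76,293),T(291,453))]
for n,a,b in obs: x,e=tri(a,b);print(n,x.round(4),np.round(e,4))
def mod(p,th):
    c,s=np.cos(p[2]),np.sin(p[2]);R=np.array([[c,-s,0],[s,c,0],[0,0,1]])
    L=np.array([[.118,0,.126],[.148,0,.126],pad(1,th),pad(-1,th)]); return L@R.T+[p[0],p[1],0]
def f(p,th):
    X=mod(p,th);return np.r_[(proj("scene",X)-[o[1] for o in obs]).ravel(),(proj("top",X)-[o[2] for o in obs]).ravel()]
for th in(.26,-.26):
    r=least_squares(f,[.5,-.2,-.8],args=(th,));print(th,r.x,r.cost,r.fun.round(1));print(mod(r.x,th).round(4))
E
python3 fit.py
```

```text
ball f [ 0.5717 -0.3241  0.1257] [0.0016 0.0016]
ball r [ 0.593  -0.3467  0.1259] [0.001 0.001]
padL [ 0.4999 -0.1654  0.0979] [0.0008 0.0008]
padR [ 0.4105 -0.2486  0.0663] [0.0006 0.0006]
0.26 [ 0.49159813 -0.23790077 -0.82143495] 2.070373844982991 [-0.7  0.  -0.9  0.1  0.5 -0.9 -0.2 -0.5  0.6 -0.7  0.2 -0.1  0.3  0.4
  0.6 -0.1]
[[ 0.572  -0.3243  0.126 ]
 [ 0.5924 -0.3463  0.126 ]
 [ 0.4995 -0.1664  0.1004]
 [ 0.4103 -0.2493  0.068 ]]
-0.26 [ 0.48539453 -0.24377797 -0.77282636] 224.8963684982646 [ -0.7   0.6  -0.9   0.4  -0.8  12.7   1.3 -16.3   1.5   0.3   0.5   0.4
  -1.8   1.8   2.6  -1.5]
[[ 0.5699 -0.3262  0.126 ]
 [ 0.5914 -0.3471  0.126 ]
 [ 0.4987 -0.1628  0.068 ]
 [ 0.4137 -0.25    0.1004]]
```

Run:
```python
from h import *
for k,uv,z in[("green bottle near top",(75,222),.2),("base?",(115,228),0),("dark bottle base",(437,112),0),("dark top",(459,75),.2),("blue box corner",(400,142),.06),("press head",(257,133),.25)]:
    print(k,atz("top",uv,z).round(3))
for k,a,b in[("green",(196,152),(75,222)),("dark",(528,187),(459,75)),("presshandle",(322,57),(257,133)),("collar",(262,232),(217,224)),("boxcorner",(0,0),(0,0))][:4]:
    print(k,tri(a,b))
p=np.array([.4916,-.2379]);a=-.8214
R=np.array([[np.cos(a),-np.sin(a)],[np.sin(a),np.cos(a)]])
for n,l in dict(padstart=(-.052,.057),padend=(-.052,.066),behind=(.188,0),front=(.132,0)).items(): print(n,p+R@l)
print(R)
```

```text
green bottle near top [0.525 0.365 0.2  ]
base? [0.537 0.372 0.   ]
dark bottle base [ 0.859 -0.426  0.   ]
dark top [ 0.863 -0.421  0.2  ]
blue box corner [ 0.755 -0.32   0.06 ]
press head [ 0.701 -0.01   0.25 ]
green (array([0.52699705, 0.3696672 , 0.19003867]), [np.float64(0.001168235654861203), np.float64(0.0011682356548611541)])
dark (array([ 0.85881351, -0.42006983,  0.21347414]), [np.float64(0.004055090043003821), np.float64(0.004055090043003843)])
presshandle (array([ 0.63100242, -0.04119434,  0.45643632]), [np.float64(0.0006518810099729193), np.float64(0.0006518810099729312)])
collar (array([0.55367656, 0.1063432 , 0.02868135]), [np.float64(0.003962160266327101), np.float64(0.0039621602663271705)])
padstart [ 0.49790747 -0.16100256]
padend [ 0.50449637 -0.15487179]
behind [ 0.61966502 -0.37553484]
front [ 0.581518   -0.33453723]
[[ 0.68119693  0.73210022]
 [-0.73210022  0.68119693]]
```

Emit:
arm_command([
  [[0, 0, -0.04], [13, -43, 10], 255],
  [[0, 0, -0.04], [13, -43, 10], 255],
  [[0, 0, -0.04], [13, -43, 10], 255],
  [[0, 0, -0.04], [13, -43, 10], 255],
  [[0, 0, -0.04], [13, -43, 10], 255],
  [[0, 0, -0.04], [13, -43, 0], 255],
  [[0, 0, -0.04], [13, -43, 0], 255],
  [[0, 0, -0.04], [13, -43, 0], 255],
  [[0, 0, -0.04], [13, -43, 0], 255],
  [[0, 0, -0.04], [13, -43, 0], 255],
  [[0, 0, -0.014], [20, -37, 0], 255],
  [[0, 0, 0], [20, -37, 0], 255],
  [[0, 0, 0], [20, -37, 0], 255],
  [[0, 0, 0], [20, -37, 0], 255],
  [[0, 0, 0], [20, -37, 0], 255],
  [[0, 0, 0], [20, -37, 0], 255],
  [[0, 0, 0], [20, -37, 0], 255],
  [[0, 0, 0], [0, 0, 0], 255],
  [[0, 0, 0], [0, 0, 0], 255],
], newtons=30)

```text
clock: 2.98
position: [0.4981, -0.1609, 0.2598]
ee_rot: [-0.001, 0.4, 0.917, 0.0]
contact_force: [0.2, 0.2, -0.4]
width: 0.0
```

Emit:
arm_command([
  [[0, 0, 0], [0, 0, -40], 255],
  [[0, 0, 0], [0, 0, -40], 255],
  [[0, 0, 0], [0, 0, -40], 255],
  [[0, 0, 0], [0, 0, -22], 255],
  [[0, 0, 0], [0, 0, 0], 255],
])

```text
clock: 3.6
position: [0.4967, -0.1595, 0.1169]
ee_rot: [-0.002, 0.399, 0.917, 0.0]
contact_force: [-1.0, -0.2, -0.0]
width: -0.0002
```

Run:
```python
from h import *
a=imaging.get_image("scene")[185:335,265:425];b=imaging.get_image("top")[175:325,295:455]
cv2.imwrite("pics/c2.png",np.hstack([cv2.resize(x,(400,375),interpolation=cv2.INTER_CUBIC) for x in(a,b)]))
print(telemetry.get_state()["position"])
```

```text
[ 0.49890725 -0.16081049  0.11906732]
```

View pics/c2.png

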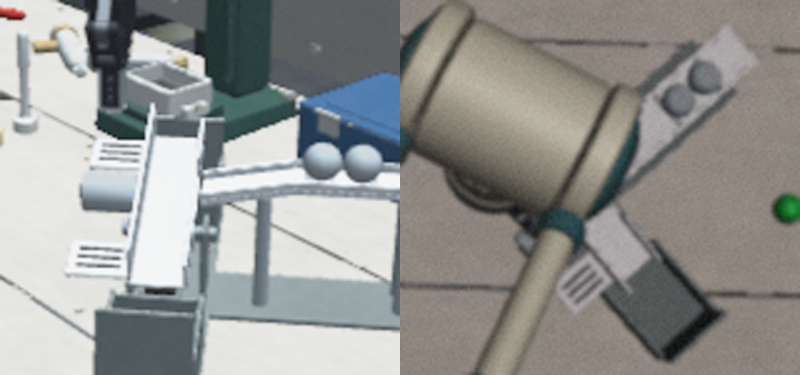

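Run:
```python
from h import *
print(proj("scene",[[.498,-.161,.118],[.498,-.161,.1],[.4995,-.1664,.1004]]))
a=imaging.get_image("scene")[190:270,270:350]
cv2.imwrite("pics/c3.png",cv2.resize(a,(560,560),interpolation=cv2.INTER_CUBIC))
```

```text
[[309.6857286  237.03950028]
 [309.73099644 245.00096551]
 [311.93975356 245.45028853]]
```

View pics/c3.png

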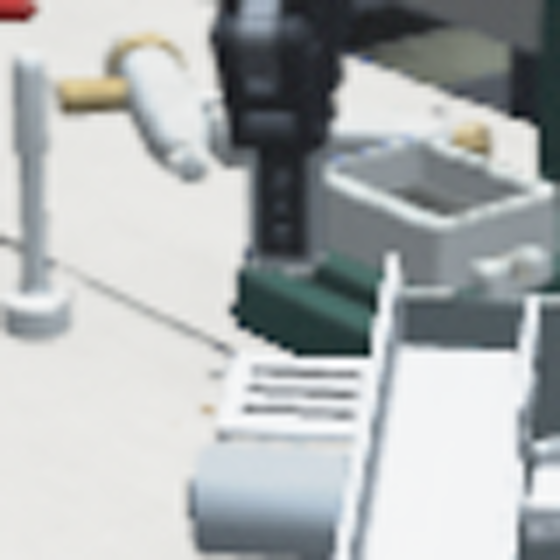

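Emit:
arm_command([
  [[0, 0, 0], [0, 0, -8], 255],
  [[0, 0, 0], [0, 0, -8], 255],
  [[0, 0, 0], [0, 0, 0], 255],
])

```text
clock: 4.12
position: [0.498, -0.1611, 0.1013]
ee_rot: [-0.001, 0.4, 0.917, 0.0]
contact_force: [-0.0, 0.4, 0.7]
width: -0.0004
```

Run:
```python
from h import *
a=imaging.get_image("scene")[190:270,270:350]
cv2.imwrite("pics/c4.png",cv2.resize(a,(560,560),interpolation=cv2.INTER_CUBIC))
s=telemetry.get_state();print(s["position"],s["contact_force"])
```

```text
[ 0.49827647 -0.16125737  0.10161331] [0.6787323  0.63242071 0.61694179]
```

View pics/c4.png

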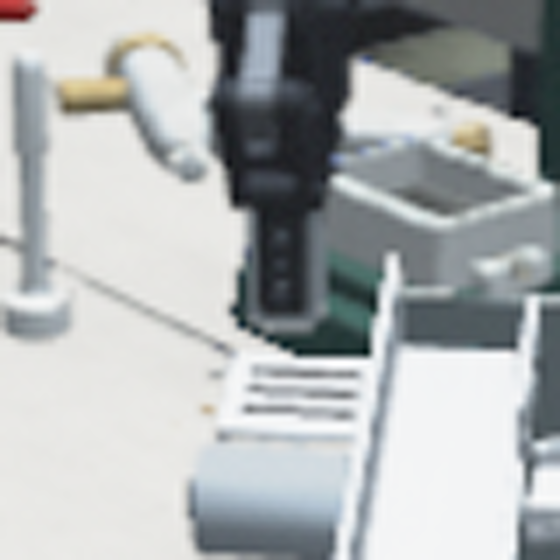

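Emit:
arm_command([
  [[0, 0, 0], [1, 1, -7], 255],
  [[0, 0, 0], [1, 1, -7], 255],
  [[0, 0, 0], [0, 0, 0], 255],
])

```text
clock: 4.55
position: [0.5001, -0.159, 0.0872]
ee_rot: [-0.001, 0.4, 0.917, 0.0]
contact_force: [-0.5, -1.0, 0.4]
width: -0.0003
```

Run:
```python
from h import *
a=imaging.get_image("scene")[190:310,270:390]
cv2.imwrite("pics/c5.png",cv2.resize(a,(600,600),interpolation=cv2.INTER_CUBIC))
s=telemetry.get_state();print(s["position"],s["contact_force"])
```

```text
[ 0.50034988 -0.15915615  0.08755703] [ 0.04496068  0.01470415 -0.22805165]
```

View pics/c5.png

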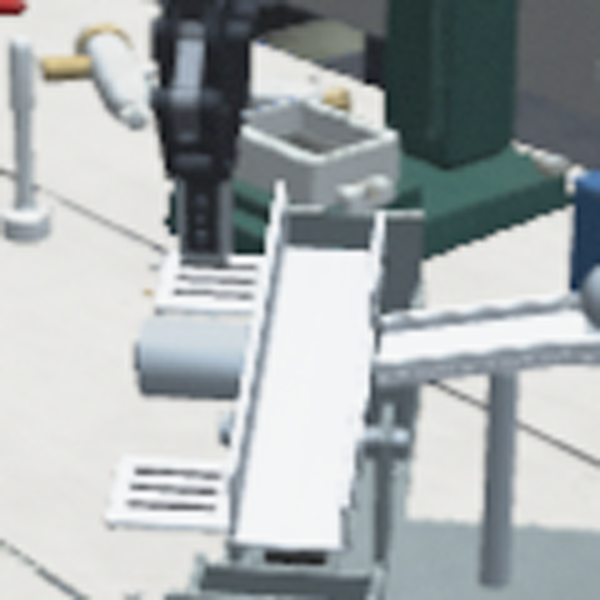

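Emit:
arm_command([
  [[0, 0, 0], [0, 0, -6], 255],
  [[0, 0, 0], [0, 0, -6], 255],
  [[0, 0, 0], [1, 0, -6], 255],
  [[0, 0, 0], [0, 1, -6], 255],
  [[0, 0, 0], [0, 0, 0], 255],
  [[0, 0, 0], [0, 0, 0], 255],
])

```text
clock: 5.35
position: [0.5016, -0.1584, 0.064]
ee_rot: [-0.0, 0.4, 0.917, 0.0]
contact_force: [-0.7, -0.7, 1.4]
width: -0.0003
```

Run:
```python
from h import *
a=imaging.get_image("scene")[190:310,270:390]
cv2.imwrite("pics/c6.png",cv2.resize(a,(600,600),interpolation=cv2.INTER_CUBIC))
s=telemetry.get_state();print(s["position"],s["contact_force"])
```

```text
[ 0.50175522 -0.15843684  0.0641554 ] [ 0.43316383  0.92670983 -0.20112919]
```

View pics/c6.png

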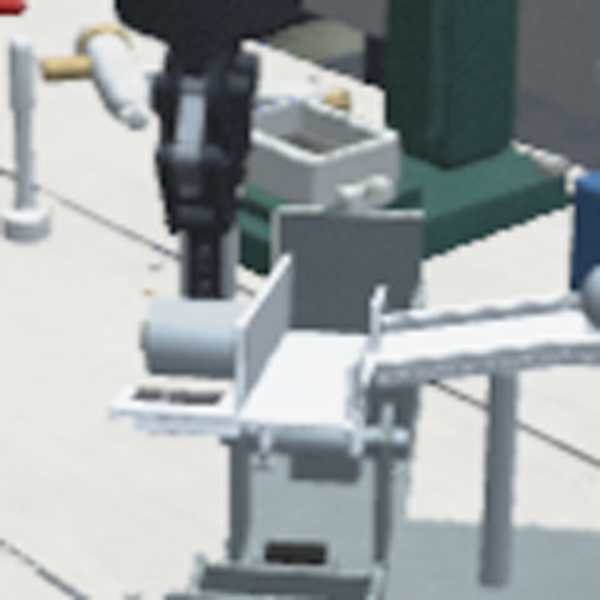

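Emit:
arm_command([
  [[0, 0, 0], [0, 0, 25], 255],
  [[0, 0, 0], [0, 0, 50], 255],
  [[0, 0, 0], [0, 0, 50], 255],
  [[0, 0, 0], [0, 0, 50], 255],
  [[0, 0, 0], [20, -36, 0], 255],
  [[0, 0, 0], [20, -36, 0], 255],
  [[0, 0, 0], [20, -36, 0], 255],
  [[0, 0, 0], [20, -36, 0], 255],
  [[0, 0, 0], [20, -36, 0], 255],
  [[0, 0, 0], [19, -37, 0], 255],
  [[0, 0, 0], [0, 0, -35], 255],
  [[0, 0, 0], [0, 0, -35], 255],
  [[0, 0, 0], [0, 0, -30], 255],
  [[0, 0, 0], [0, 0, 0], 255],
  [[0, 0, 0], [0, 0, 0], 255],
])

```text
clock: 7.28
position: [0.6213, -0.3759, 0.1405]
ee_rot: [0.001, 0.4, 0.917, -0.0]
contact_force: [0.3, 0.4, 0.9]
width: -0.0
```

```bash
cat > look.py <<'E'
from h import *
import sys
s=telemetry.get_state()
a=imaging.get_image("scene")[205:325,290:450];b=imaging.get_image("top")[175:325,295:455]
cv2.imwrite(f"pics/{sys.argv[1]}.png",np.vstack([cv2.resize(a,(400,300),interpolation=cv2.INTER_CUBIC),cv2.resize(b,(400,300),interpolation=cv2.INTER_CUBIC)]) if 0 else np.hstack([cv2.resize(a,(400,300),interpolation=cv2.INTER_CUBIC),cv2.resize(b,(320,300),interpolation=cv2.INTER_CUBIC)]))
c=imaging.get_image("scene")[215:275,370:450]
cv2.imwrite(f"pics/{sys.argv[1]}z.png",cv2.resize(c,(800,600),interpolation=cv2.INTER_CUBIC))
d=s["position"][:2]-[.4916,-.2379]
print(s["clock"],s["position"].round(4),s["contact_force"].round(1),"local",(d@np.array([[.6812,.7321],[-.7321,.6812]])).round(4),"tcp px",proj("scene",s["position"]),proj("scene",s["position"]+[0,0,.015]))
E
python3 look.py d1
```

```text
7.275 [ 0.6213 -0.3759  0.1405] [0.3 0.4 0.9] local [0.1894 0.001 ] tcp px [[431.57805703 243.93438361]] [[432.26561163 236.66789332]]
```

View pics/d1.png

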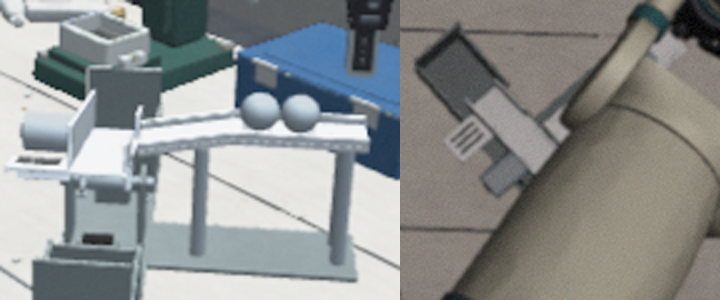

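View pics/d1z.png

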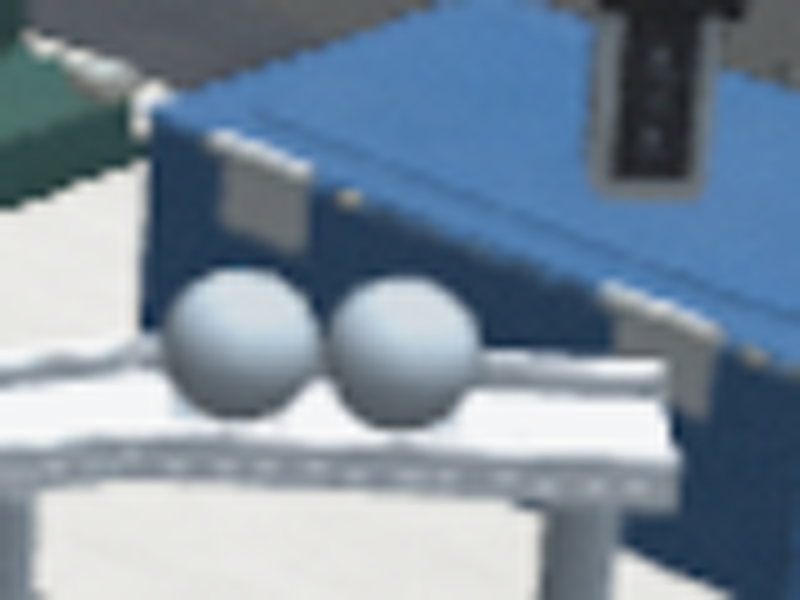

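Emit:
arm_command([
  [[0, 0, 0], [0, 0, -13], 255],
  [[0, 0, 0], [0, 0, -12], 255],
  [[0, 0, 0], [0, 0, 0], 255],
  [[0, 0, 0], [0, 0, 0], 255],
])

```text
clock: 7.92
position: [0.6206, -0.3753, 0.1137]
ee_rot: [-0.0, 0.4, 0.917, 0.0]
contact_force: [-0.1, 0.2, 0.5]
width: -0.0001
```

```bash
python3 look.py d2
```

```text
7.925 [ 0.6206 -0.3753  0.1137] [-0.1  0.2  0.5] local [0.1885 0.0008] tcp px [[429.91282727 256.68448006]] [[430.58289029 249.56949524]]
```

View pics/d2z.png

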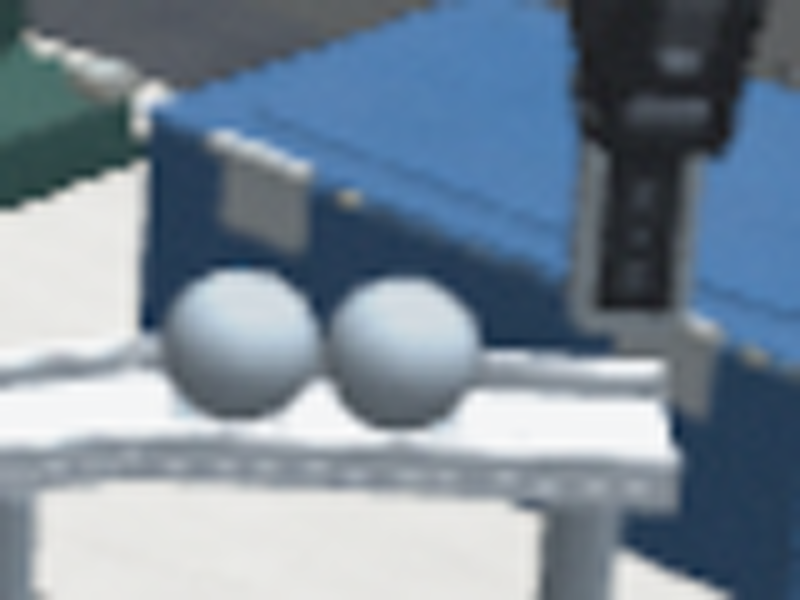

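Emit:
arm_command([
  [[0, 0, 0], [0, 0, -11], 255],
  [[0, 0, 0], [0, 0, 0], 255],
  [[0, 0, 0], [-3.4, 3.7, 0], 255],
  [[0, 0, 0], [-3.4, 3.7, 0], 255],
  [[0, 0, 0], [0, 0, 0], 255],
])

```text
clock: 8.7
position: [0.6135, -0.3675, 0.1034]
ee_rot: [0.0, 0.4, 0.917, 0.0]
contact_force: [0.2, -0.1, -0.5]
width: 0.0001
```

```bash
python3 look.py d3
```

```text
8.7 [ 0.6135 -0.3675  0.1034] [ 0.2 -0.1 -0.5] local [0.1779 0.001 ] tcp px [[423.89621157 261.19936969]] [[424.5270767  254.14958975]]
```

View pics/d3z.png

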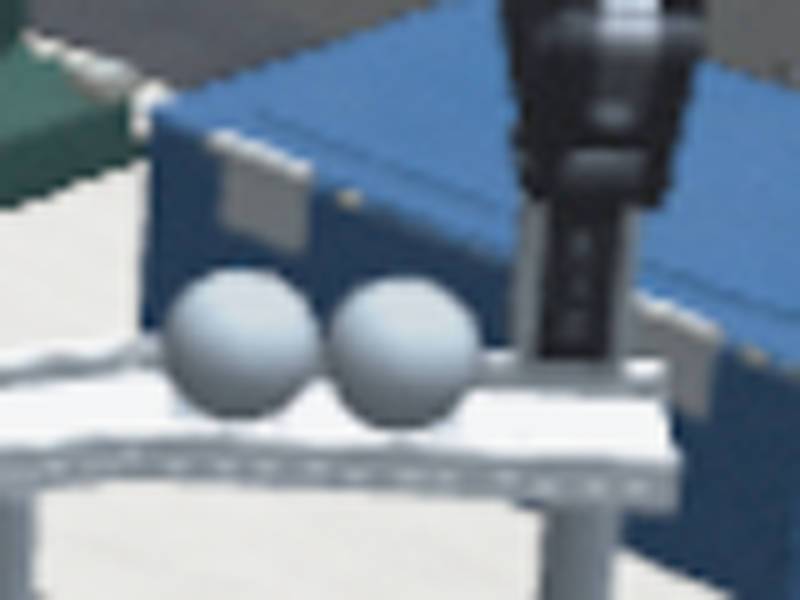

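Emit:
arm_command([
  [[0, 0, 0], [0, 0, -4], 255],
  [[0, 0, 0], [-2.7, 3, 0], 255],
  [[0, 0, 0], [-2.7, 3, 0], 255],
  [[0, 0, 0], [-2.7, 3, 0], 255],
  [[0, 0, 0], [-2.7, 3, 0], 255],
  [[0, 0, 0], [-2.7, 3, 0], 255],
  [[0, 0, 0], [0, 0, 0], 255],
  [[0, 0, 0], [0, 0, 0], 255],
])

```text
clock: 9.85
position: [0.6003, -0.3529, 0.0991]
ee_rot: [0.0, 0.4, 0.917, 0.0]
contact_force: [-0.4, 0.7, 0.5]
width: -0.0001
```

```bash
python3 look.py d4
```

```text
9.85 [ 0.6003 -0.3529  0.0991] [-0.4  0.7  0.5] local [0.1582 0.0012] tcp px [[413.35297254 262.61090508]] [[413.91937822 255.59891441]]
```

View pics/d4z.png

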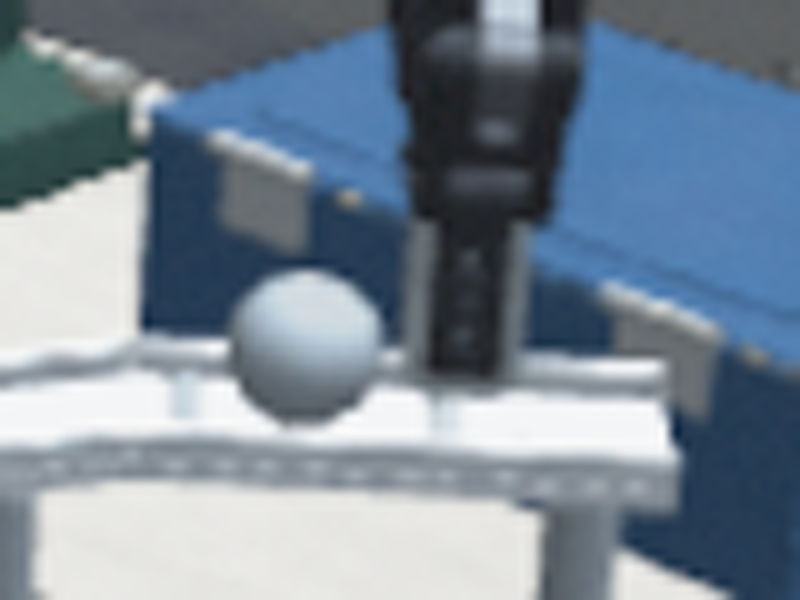

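View pics/d4.png

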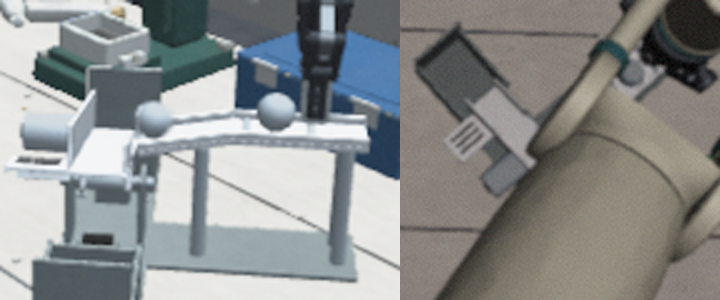

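Emit:
arm_command([
  [[0, 0, 0], [0, 0, 0], 255],
  [[0, 0, 0], [0, 0, 0], 255],
  [[0, 0, 0], [0, 0, 0], 255],
  [[0, 0, 0], [0, 0, 0], 255],
  [[0, 0, 0], [0, 0, 0], 255],
  [[0, 0, 0], [0, 0, 0], 255],
  [[0, 0, 0], [0, 0, 0], 255],
  [[0, 0, 0], [0, 0, 0], 255],
])

```text
clock: 11.0
position: [0.6003, -0.3529, 0.099]
ee_rot: [0.0, 0.4, 0.917, 0.0]
contact_force: [0.3, 0.0, -0.1]
width: -0.0003
```

```bash
python3 look.py d5
```

```text
11.0 [ 0.6003 -0.3529  0.099 ] [ 0.3  0.  -0.1] local [0.1583 0.0012] tcp px [[413.37367935 262.64142725]] [[413.94020584 255.62961059]]
```

View pics/d5.png

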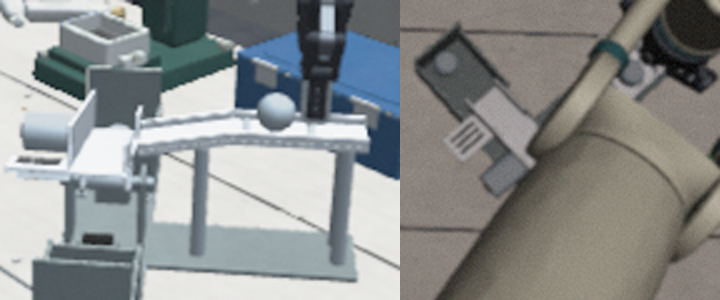

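View pics/d5z.png

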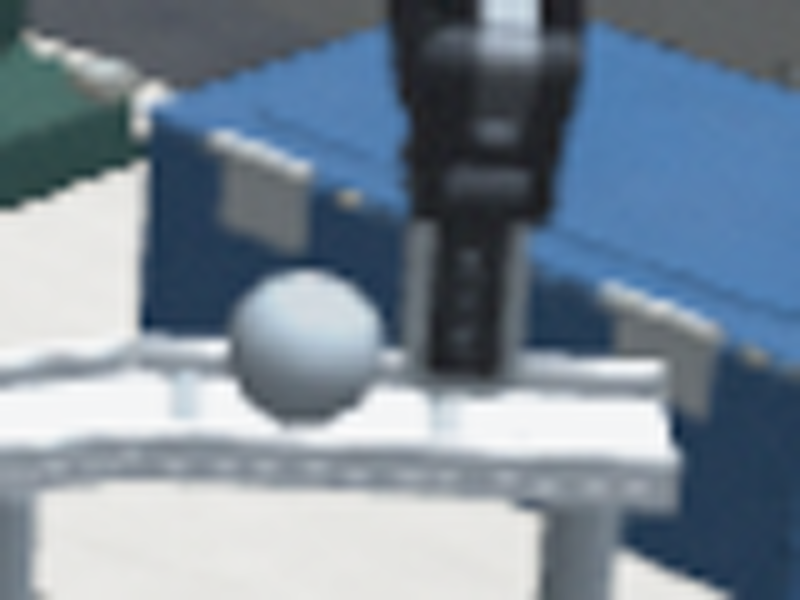

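Emit:
arm_command([
  [[0, 0, 0], [-2.7, 3, 0], 255],
  [[0, 0, 0], [-2.7, 3, 0], 255],
  [[0, 0, 0], [-2.7, 3, 0], 255],
  [[0, 0, 0], [-2.7, 3, 0], 255],
  [[0, 0, 0], [-2.7, 3, 0], 255],
  [[0, 0, 0], [0, 0, 0], 255],
  [[0, 0, 0], [0, 0, 0], 255],
])

```text
clock: 12.02
position: [0.5885, -0.3396, 0.1004]
ee_rot: [0.003, 0.4, 0.917, -0.001]
contact_force: [4.1, -4.0, 3.2]
width: 0.0001
```

```bash
python3 look.py d6
```

```text
12.025 [ 0.5885 -0.3396  0.1004] [ 4.1 -4.   3.2] local [0.1405 0.0017] tcp px [[404.13563164 261.38913336]] [[404.6470823  254.38353647]]
```

View pics/d6.png

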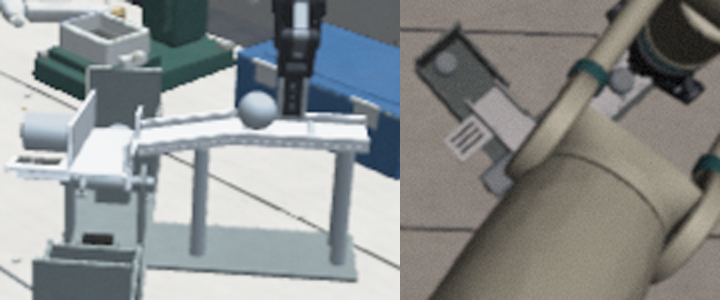

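View pics/d6z.png

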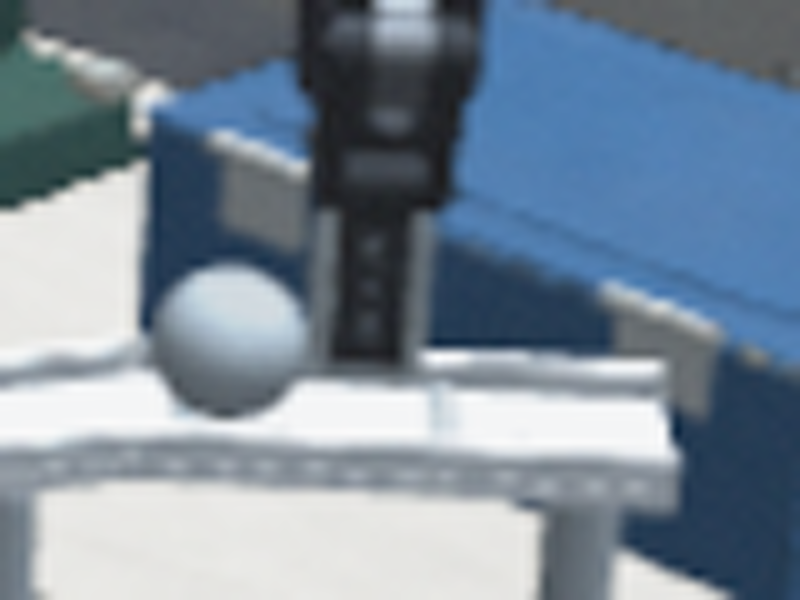

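Emit:
arm_command([
  [[0, 0, 0], [-1.4, 1.5, 1], 255],
  [[0, 0, 0], [-1.4, 1.5, 1], 255],
  [[0, 0, 0], [-1.4, 1.5, 1], 255],
  [[0, 0, 0], [0, 0, 0], 255],
])

```text
clock: 12.68
position: [0.586, -0.3366, 0.1049]
ee_rot: [0.005, 0.4, 0.917, -0.001]
contact_force: [5.6, -5.5, 7.8]
width: 0.0001
```

```bash
python3 look.py d7
```

```text
12.675 [ 0.586  -0.3366  0.1049] [ 5.6 -5.5  7.8] local [0.1365 0.0019] tcp px [[402.20975995 259.12713955]] [[402.71058815 252.10017436]]
```

View pics/d7z.png

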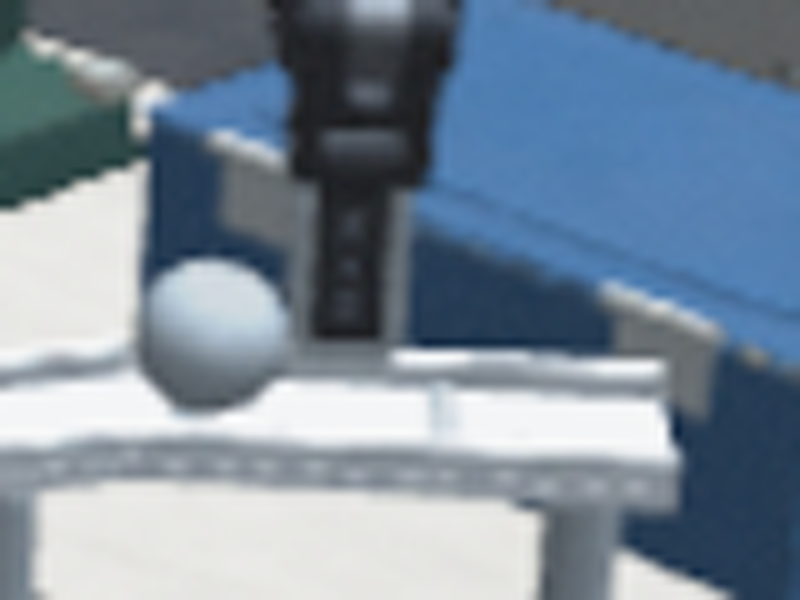

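Run:
```python
from h import *
p=np.array([.586,-.3366]);R=np.array([[.6812,.7321],[-.7321,.6812]])
for dz in(0,.01,.015,.02,.025):
    print(dz,[ (proj("scene",np.r_[p+R@l,.1049+dz])[0]-[370,215]).round(1)*10 for l in [(-.011,-.014),(.011,-.014),(-.011,.014)]])
im=imaging.get_image("scene")[240:260,390:415]
cv2.imwrite("pics/e.png",cv2.resize(im,(800,640),interpolation=cv2.INTER_NEAREST)[:600])
```

```text
0 [array([266., 470.]), array([382., 476.]), array([264., 408.])]
0.01 [array([269., 423.]), array([386., 429.]), array([267., 362.])]
0.015 [array([271., 399.]), array([388., 405.]), array([269., 338.])]
0.02 [array([272., 375.]), array([389., 381.]), array([270., 315.])]
0.025 [array([274., 351.]), array([391., 357.]), array([272., 292.])]
```

View pics/e.png

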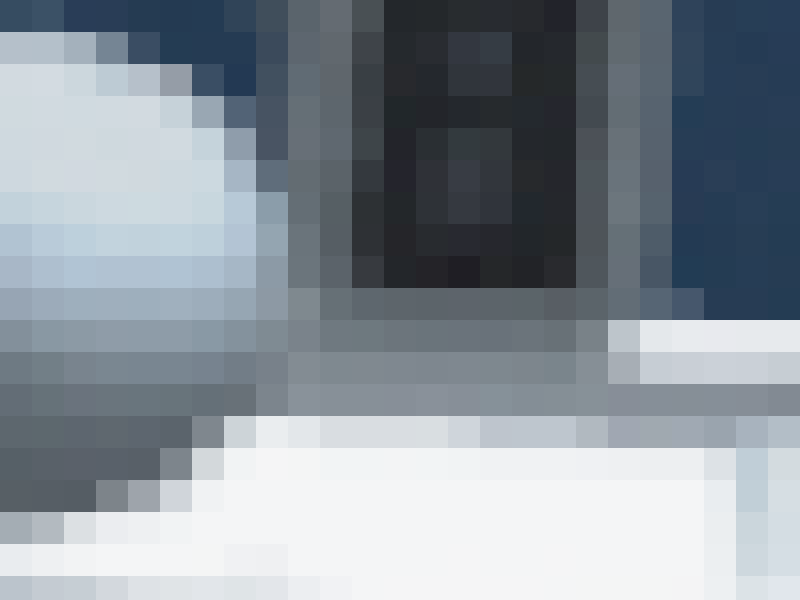

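Emit:
arm_command([
  [[0, 0, 0], [3.6, -3.9, 0], 255],
  [[0, 0, 0], [3.6, -3.9, 0], 255],
  [[0, 0, 0], [3.6, -3.9, 0], 255],
  [[0, 0, 0], [0, 0, -7], 255],
  [[0, 0, 0], [0, 0, 0], 255],
  [[0, 0, 0], [0, 0, 0], 255],
])

```text
clock: 13.62
position: [0.593, -0.3448, 0.0946]
ee_rot: [-0.001, 0.4, 0.917, 0.0]
contact_force: [-0.6, 0.5, -0.5]
width: 0.0001
```

```bash
python3 look.py d8
```

```text
13.625 [ 0.593  -0.3448  0.0946] [-0.6  0.5 -0.5] local [0.1473 0.0014] tcp px [[407.50378661 264.33110594]] [[408.03418521 257.35147846]]
```

View pics/d8z.png

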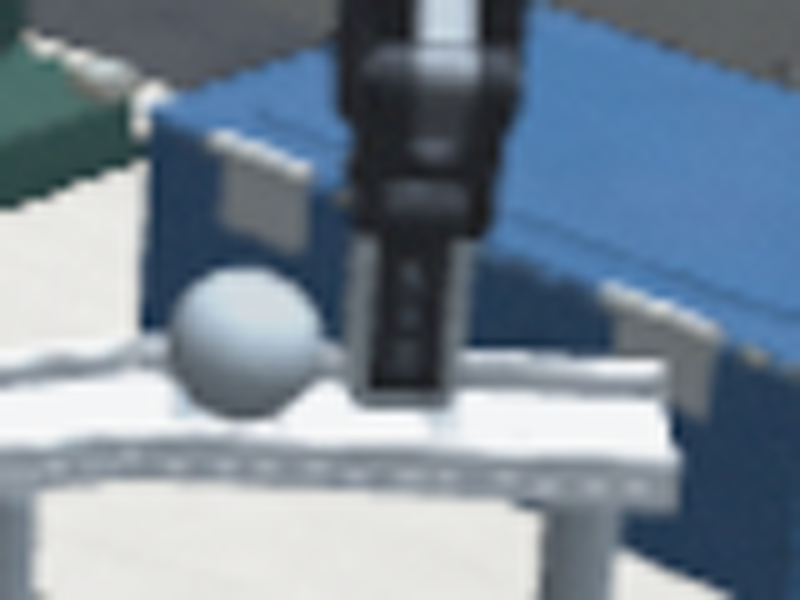

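Emit:
arm_command([
  [[0, 0, 0], [-2.7, 2.9, 0], 255],
  [[0, 0, 0], [-1.4, 1.5, 2], 255],
  [[0, 0, 0], [-1.4, 1.5, 2.5], 255],
  [[0, 0, 0], [-1.4, 1.5, 2.5], 255],
  [[0, 0, 0], [-1.4, 1.5, 2.2], 255],
  [[0, 0, 0], [-1.4, 1.5, 2], 255],
  [[0, 0, 0], [0, 0, 0], 255],
])

```text
clock: 14.65
position: [0.5837, -0.3346, 0.1065]
ee_rot: [0.0, 0.4, 0.917, 0.0]
contact_force: [0.2, 0.2, -0.4]
width: 0.0003
```

```bash
python3 look.py d9
```

```text
14.65 [ 0.5837 -0.3346  0.1065] [ 0.2  0.2 -0.4] local [0.1335 0.0015] tcp px [[400.70336925 258.39608034]] [[401.1956856  251.36071106]]
```

View pics/d9z.png

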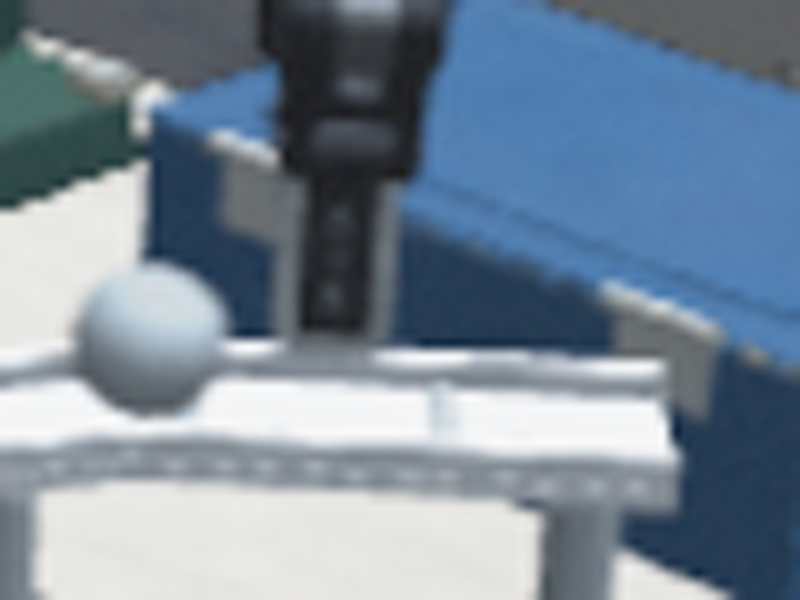

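The ball has gone over the lip and rolled clear of the finger. I'll retreat backwards and up.

Emit:
arm_command([
  [[0, 0, 0], [7, -7, 0], 255],
  [[0, 0, 0], [10, -10, 10], 255],
  [[0, 0, 0], [0, 0, 40], 255],
  [[0, 0, 0], [0, 0, 40], 255],
  [[0, 0, 0], [0, 0, 40], 255],
  [[0, 0, 0], [0, 0, 0], 255],
  [[0, 0, 0], [0, 0, 0], 255],
  [[0, 0, 0], [0, 0, 0], 255],
])

```text
clock: 15.8
position: [0.6001, -0.3514, 0.2342]
ee_rot: [-0.002, 0.4, 0.917, 0.0]
contact_force: [-0.3, -0.7, 0.5]
width: 0.0003
```

```bash
python3 look.py d10
```

```text
15.8 [ 0.6001 -0.3514  0.2342] [-0.3 -0.7  0.5] local [0.157  0.0021] tcp px [[417.9937068  196.16043561]] [[418.6219219  188.35324416]]
```

View pics/d10.png

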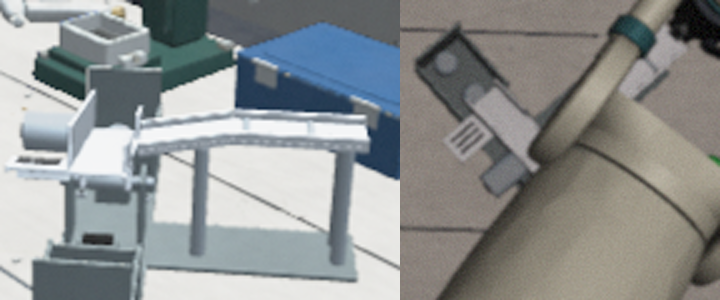

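Emit:
arm_command([
  [[0, 0, 0], [0, 0, 0], 255],
  [[0, 0, 0], [0, 0, 0], 255],
  [[0, 0, 0], [0, 0, 0], 255],
  [[0, 0, 0], [0, 0, 0], 255],
  [[0, 0, 0], [0, 0, 0], 255],
  [[0, 0, 0], [0, 0, 0], 255],
  [[0, 0, 0], [0, 0, 0], 255],
  [[0, 0, 0], [0, 0, 0], 255],
])

```text
clock: 16.95
position: [0.6007, -0.3518, 0.2362]
ee_rot: [0.0, 0.4, 0.917, 0.0]
contact_force: [0.5, 0.2, -0.1]
width: -0.0002
```

Run:
```python
from h import *
a=imaging.get_image("scene")[220:290,285:365];b=imaging.get_image("top")[180:250,300:380]
cv2.imwrite("pics/f.png",np.hstack([cv2.resize(x,(400,350),interpolation=cv2.INTER_CUBIC) for x in(a,b)]))
```

```text
(no output)
```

View pics/f.png

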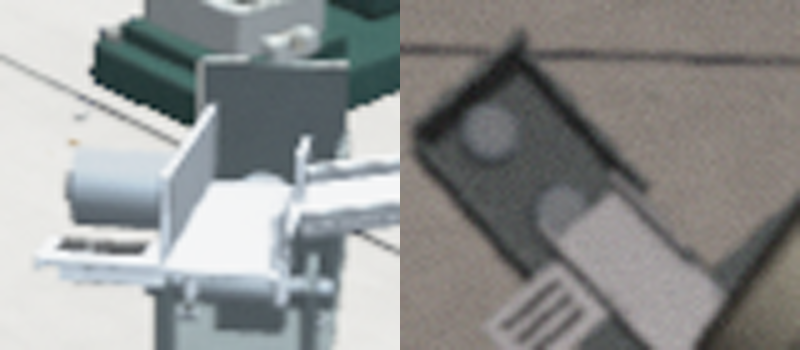

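Run:
```python
from h import *
R=np.array([[.6812,.7321],[-.7321,.6812]])
for uv in[(317.9,206),(332.2,222)]: print((R.T@(atz("top",uv,.021)[:2]-[.4916,-.2379])).round(3))
print(telemetry.get_state()["clock"]); manip.sign_off()
```

```text
[-0.003  0.154]
[-0.003  0.102]
17.05
the job is handed in; nothing more can be done
```

The diverter is changed over and both steel balls are in the left bin. I handed the job in at about 17 s of the 51 s allowed.

- **Gate:** The left end was raised at the start. I pressed the left pad down with the closed fingertips until the gate tipped, and it stayed down on that side in the last pictures.
- **Front ball:** I pushed the rear ball against it. It went over the lip and rolled down into the left bin by itself.
- **Rear ball:** It stuck against the lip on the first push, at about 8 N sideways and 8 N upward on the tool. I backed off, lowered the fingertips and pushed again with a slight upward motion. It then went over and rolled on untouched.

**Last checks:**
- The final top view shows both balls in the left bin. Assuming they rest on the bin floor, they sit at about y = 154 mm and 102 mm in the diverter's frame. The second lies partly under the gate's lowered end, so it is below the gate.
- The arm was clear at z ≈ 0.236 m with no contact force. I didn't move near the collars, the pin or the green ball, and I took no separate picture to confirm they stayed put.

**Disagreement:** In the pictures the closed fingertips were about 15–20 mm higher than the reported TCP height. I went by the pictures when setting the heights.

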